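Kit one power supply into the nest tray

TASK

Set out the parts for one power supply in the kit tray: the transformer, the large capacitor, the short heat sink and the relay, each standing upright and fully down in the nest whose pocket is cut to its outline, lowered in rather than dropped. The slim capacitor and the long heat sink belong to another model: leave them standing where they are on the bench.

Things in the scene. Friction and masses are not known exactly. Their poses are not given: they have to be found in the camera images.
- transformer: Mains transformer, a nearly square block 50 mm (x) by 46 mm (y), 44 mm high: stack of steel laminations with flat end faces 50 mm apart in x (30 mm wide in y, full height), steel strap over the top, copper winding bulging out 8 mm at the middle of both y sides, about 0.32 kg. Stands loose on the bench in any yaw. Origin at the centre of its underside, z up.
- large_capacitor: Large electrolytic capacitor: blue can, 51 mm diameter, 60 mm high, black top with two screw terminals 4.5 mm proud, about 0.19 kg. Stands loose on the bench in any yaw. Origin at the centre of its underside, z up.
- short_heatsink: Short heat sink: aluminium extrusion with five upright fins that run along x; 54 mm long (x), 28 mm wide over the outer fins (y), 30 mm high, about 0.06 kg. Stands loose on the bench in any yaw. Origin at the centre of its underside, z up.
- relay: Power relay: black plastic box 32 mm (x) by 28 mm (y), 30 mm high, with five brass blade terminals standing 8 mm out of its top (38 mm in all), about 0.045 kg. Stands loose on the bench in any yaw. Origin at the centre of its underside, z up.
- slim_capacitor: Slim electrolytic capacitor, does not belong to this kit: like the large one, 60 mm high, but only 35 mm in diameter. Stands loose on the bench in any yaw. Origin at the centre of its underside, z up.
- long_heatsink: Long heat sink, does not belong to this kit: same profile as the short one (28 mm wide in y, 30 mm high), but 84 mm long (x). Stands loose on the bench in any yaw. Origin at the centre of its underside, z up.
- nest_transformer: Grey insert 88 x 88 mm, 11 mm high, fixed in the aluminium kit tray (2 x 2 inserts at 90 mm pitch, all turned alike). Origin: centre of its underside, 3 mm above the bench, z up. Pocket centred on it: dark floor at z = 3 mm, top face at z = 11 mm, upper 5 mm flared at 45 degrees. Pocket nearly square: 60 mm (x) by 56 mm (y) at the floor, 70 by 66 mm at the top.
- nest_capacitor: Grey insert 88 x 88 mm, 11 mm high, fixed in the aluminium kit tray (2 x 2 inserts at 90 mm pitch, all turned alike). Origin: centre of its underside, 3 mm above the bench, z up. Pocket centred on it: dark floor at z = 3 mm, top face at z = 11 mm, upper 5 mm flared at 45 degrees. Pocket round: 61 mm diameter at the floor, 71 mm at the top.
- nest_heatsink: Grey insert 88 x 88 mm, 11 mm high, fixed in the aluminium kit tray (2 x 2 inserts at 90 mm pitch, all turned alike). Origin: centre of its underside, 3 mm above the bench, z up. Pocket centred on it: dark floor at z = 3 mm, top face at z = 11 mm, upper 5 mm flared at 45 degrees. Pocket oblong: 64 mm (x) by 38 mm (y) at the floor, 74 by 48 mm at the top.
- nest_relay: Grey insert 88 x 88 mm, 11 mm high, fixed in the aluminium kit tray (2 x 2 inserts at 90 mm pitch, all turned alike). Origin: centre of its underside, 3 mm above the bench, z up. Pocket centred on it: dark floor at z = 3 mm, top face at z = 11 mm, upper 5 mm flared at 45 degrees. Smallest pocket, rectangular: 42 mm (x) by 38 mm (y) at the floor, 52 by 48 mm at the top.
Not all that is in view belongs to the job. Leave any purple look-alike of the relay alone.

How it is judged (in metres and radians):
At the end, for the whole second after the job is handed in: Each of the four parts stands upright (within 0.1 rad) and at rest on the floor of its own nest's pocket (its underside less than 3.5 mm above the pocket floor and within 12 mm of the nest's centre); the slim capacitor and the long heat sink still stand within 25 mm of where they were (horizontal distance between transformer and nest_transformer below 0.012 m and z of transformer in the frame of nest_transformer between 0 and 0.0065 m and angle between each of transformer, large_capacitor, short_heatsink, relay, slim_capacitor, long_heatsink's own z axis and vertical below 0.1 rad and linear speed of each of transformer, large_capacitor, short_heatsink, relay below 0.02 m/s and horizontal distance between large_capacitor and nest_capacitor below 0.012 m and z of large_capacitor in the frame of nest_capacitor between 0 and 0.0065 m and horizontal distance between short_heatsink and nest_heatsink below 0.012 m and z of short_heatsink in the frame of nest_heatsink between 0 and 0.0065 m and horizontal distance between relay and nest_relay below 0.012 m and z of relay in the frame of nest_relay between 0 and 0.0065 m and distance of each of slim_capacitor, long_heatsink from where it was at the start of the episode below 0.025 m); the robot touches nothing.
It fails at once if the slim capacitor is moved more than 25 mm (distance of slim_capacitor from where it was at the start of the episode above 0.025 m).
It fails at once if the long heatsink is moved more than 25 mm (distance of long_heatsink from where it was at the start of the episode above 0.025 m).
It fails at once if a part of the kit is dropped or thrown (faster than 0.7 m/s, as after a free fall of 25 mm, while the fingers do not hold it) ((linear speed of transformer above 0.7 m/s and contact force between the fingers and transformer below 0.05 N) or (linear speed of large_capacitor above 0.7 m/s and contact force between the fingers and large_capacitor below 0.05 N) or (linear speed of short_heatsink above 0.7 m/s and contact force between the fingers and short_heatsink below 0.05 N) or (linear speed of relay above 0.7 m/s and contact force between the fingers and relay below 0.05 N)).
It also fails if it takes over 106 s, if anything falls off the work surface, if the arm or the gripper's body presses on something with over 40 N, if the wrist force passes 120 N, or if a joint passes its speed limit or range.

ROBOT

A 6-joint arm with a two-finger parallel gripper is mounted at the origin on the work surface. World frame = base frame: x ahead of the robot, y to its left, z up, the work surface at z = 0. Lengths are in m, angles in degrees, forces in N, time in s.
With the tool pointing down it reaches from about 0.325 to 0.75 m from the base axis. Payload 7.6 kg.
Tool frame: the origin (TCP) lies at the very end of the fingers, on their centre line; the grasp point (between the pads) lies r.pinch_z behind it (r.pinch_z is the distance from the TCP to the grasp point, in m); z points along the fingers, y is the direction in which the jaws open and shut (so a half turn about z gives the same grasp; the last joint's range is limited). The gripper opens to 85 mm and grips with 20 to 120 N. Pads are 22 mm wide; open, the fingers measure 114 mm over their backs; the gripper's body (76 mm by 85 mm) begins 54 mm behind the grasp point. The pads swing forward as they close: fully open they stand 13 mm farther back than shut.
Start: joints at [-75.476, 2.991, 80.254, -0, 96.75, -4.028], TCP at [0.167, -0.498, 0.231] pointing down, gripper open.
Joint ranges: [-166.34, 166.34], [-52.06, 124.39], [6.96, 135.62], [-60.46, 240.46], [14.63, 156.25], [-167.68, 167.68]. Speed limits (degrees/s): [147.25, 147.25, 172.46, 180, 180, 180].

INTERFACE

Orientations are given as a 3x3 rotation matrix whose columns are the frame's x, y, z axes.
In Python, from rig import telemetry, eyes, r gives the robot as it stands. The module is installed in compiled form; this text tells all that it offers.
- The arm moves only by the tool send_rows, never from a script. Its argument "increments" is a list of rows, each a list of 3 entries, a list of its own where there are three numbers: the opening, from 0 (shut) to 1 (fully open), then the shift along the world's x, y, z in mm, then the turn about the world's z in degrees. In form: [[claw, [tx, ty, tz], yaw], ...]. A call has 1 to 12 rows; each row shifts and turns the commanded pose from where the row before left it; what a row does not reach is not made up. A row lasts 1/12 s, in which the tool goes at most 41.7 mm and 7.16 degrees, less where a joint would pass 70% of its speed; a pose out of reach is approached as far as the arm can. A call with a gripper value outside its range is refused whole. The fingers move at their own pace and stop on an object; "force" is the grip in N (left out, the last holds). Time passes only in rows, so rows that do not move let the fingers close. It gives the time, the measured TCP pose, the force and the opening at its end, in the units of the state.
- telemetry.observe(): the state, without advancing time (a new reading comes with each control period).
- eyes.camera(name): name is "side" or "top"; returns a dict with "frame" (384x512x3 uint8, blue, green, red), "z_map" (384x512 float32, m along the optical axis (not along the pixel's ray), 0 where there is no reading), "fx", "fy", "cx", "cy" (pixels), "k1" (the pictures are not rectified: a ray, as slopes to the right and down, at radius r is drawn at 1 + k1 r^2 times it, then the intrinsics apply), "world_from_camera" (4x4, takes a point from camera to world coordinates). Camera axes: x right, y down, z forward; pixel columns grow to the right and rows downward; lengths in m; the calibration is good to about 2 mm. A picture is of the moment at which its call begins.
- r.hand_in(): hands the job in, once; it reports no verdict.
The state is a dict: "time_s": time; "joints": joint angles; "joint_vel": joint speeds; "joint_efforts": joint torques, N m; "position": TCP position; "tcp_rot": TCP orientation; "contact_force": force on the tool from outside, world axes, zero at the start; "moment": the same for the moment, N m; "width": opening from 0.0 (shut) to 1.0 (fully open).
Only numpy, scipy, OpenCV 4.12 (cv2) and the standard library are available. Lean on these libraries where they do the work, as an engineer would, in place of code of your own. Each camera call takes 0.05 s, during which the arm holds its last target.

## Working session

There is one attempt and no reset: what is moved stays moved. The work goes in short steps, Python scripts to look and compute and a tool call to move; the robot and the scene stay as the last step left them, time stands still between calls to the robot, and variables do not carry over. Pictures are saved under pics/ and viewed, and the job is handed in when it is done.

Besides the shell and the picture viewer there is one more tool, called after "Request:" by a JSON object that holds its "name" and its "arguments". send_rows: Moves the arm, as the interface text tells. Its arguments: {"type":"object","properties":{"increments":{"type":"array","items":{"type":"array"}},"force":{"type":"number"}},"required":["increments"]}

```bash
mkdir -p pics
python3 - <<'E'
from rig import telemetry, eyes, r
import cv2,numpy as np,pickle
print(telemetry.observe(), r.pinch_z)
for n in("side","top"):
    c=eyes.camera(n); pickle.dump(c,open(n+"0.pkl","wb"))
    cv2.imwrite(f"pics/{n}0.png",c["frame"]); print(n,{k:c[k] for k in("fx","fy","cx","cy","k1")},c["world_from_camera"])
E
```

```text
{'time_s': 0.0, 'joints': array([-7.54778816e+01,  3.02562188e+00,  8.03136376e+01, -1.42154884e-03,
        9.67495114e+01, -4.02681889e+00]), 'joint_vel': array([ 0.02539035,  0.02165198, -0.00722836,  0.09545609, -0.01147392,
        0.00065424]), 'joint_efforts': array([ 1.47777871e-05, -3.81667256e+01, -3.60184193e+01, -2.24476651e-05,
        6.20261620e-03,  2.93093353e-05]), 'position': array([ 0.16695801, -0.49742333,  0.23048157]), 'tcp_rot': array([[ 9.48053233e-01,  3.18111454e-01, -4.12354943e-04],
       [ 3.18111711e-01, -9.48052060e-01,  1.49366402e-03],
       [ 8.42176819e-05, -1.54724794e-03, -9.99998799e-01]]), 'contact_force': array([ 0.04472349,  0.33118694, -0.10025868]), 'moment': array([-0.00421253,  0.0429002 ,  0.01458481]), 'width': 1.0014711506326492} 0.0187
side {'fx': 377.46979127805446, 'fy': 377.46979127805446, 'cx': 254.24200151007156, 'cy': 194.58969740994618, 'k1': -0.012235475298768561} [[-0.85961569 -0.40443818  0.31223488  0.26519954]
 [-0.5109277   0.67598205 -0.5310378   0.44436052]
 [ 0.00370679 -0.61601788 -0.78772345  0.67699626]
 [ 0.          0.          0.          1.        ]]
top {'fx': 395.8759305184799, 'fy': 395.8759305184799, 'cx': 254.39799740274245, 'cy': 188.3968233042586, 'k1': -0.048329640608517924} [[-0.02969415 -0.99293027  0.11492494  0.37693741]
 [-0.99912245  0.02608652 -0.03276923  0.01435999]
 [ 0.02953957 -0.11579714 -0.99283354  1.11877944]
 [ 0.          0.          0.          1.        ]]
```

View pics/top0.png

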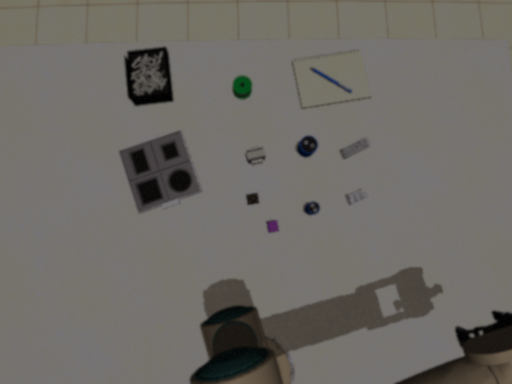

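View pics/side0.png

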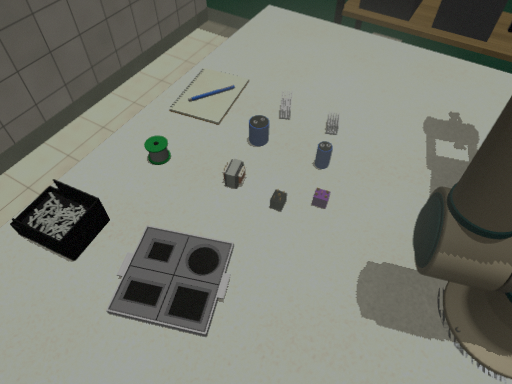

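```bash
cat > h.py <<'E'
import numpy as np,cv2
def cloud(c):
    z=c["z_map"]; H,W=z.shape
    K=np.array([[c["fx"],0,c["cx"]],[0,c["fy"],c["cy"]],[0,0,1]]); D=np.array([c["k1"],0,0,0.])
    u,v=np.meshgrid(np.arange(W),np.arange(H))
    p=cv2.undistortPoints(np.stack([u,v],-1).reshape(-1,1,2).astype(float),K,D).reshape(H,W,2)
    P=np.dstack([p*z[...,None],z]); T=c["world_from_camera"]
    return P@T[:3,:3].T+T[:3,3]
def project(c,X):
    T=np.linalg.inv(c["world_from_camera"])
    K=np.array([[c["fx"],0,c["cx"]],[0,c["fy"],c["cy"]],[0,0,1]]); D=np.array([c["k1"],0,0,0.])
    return cv2.projectPoints(np.asarray(X,float).reshape(-1,3),cv2.Rodrigues(T[:3,:3])[0],T[:3,3],K,D)[0].reshape(-1,2)
def ortho(c,z0,x0,x1,y0,y1,s):
    # s px per m; rows: x decreasing down ; cols: y decreasing right
    n,m=int((x1-x0)*s),int((y1-y0)*s)
    X,Y=np.meshgrid(x1-(np.arange(n)+.5)/s,y1-(np.arange(m)+.5)/s,indexing='ij')
    q=project(c,np.stack([X,Y,np.full_like(X,z0)],-1)).reshape(n,m,2).astype(np.float32)
    return cv2.remap(c["frame"],q[...,0],q[...,1],cv2.INTER_CUBIC)
E
python3 - <<'E'
from h import *
import pickle
for n in("side","top"):
    c=pickle.load(open(n+"0.pkl","rb")); P=cloud(c)
    tab=(P[...,0]>.3)&(P[...,0]<.65)&(P[...,1]>-.4)&(P[...,1]<.4)&(abs(P[...,2])<.012)&(c["z_map"]>0)
    Q=P[tab]; A=np.c_[Q[:,:2],np.ones(len(Q))]; print(n,np.linalg.lstsq(A,Q[:,2],rcond=None)[0],np.median(Q[:,2]),Q[:,2].std())
    m=(P[...,2]>.014)&(P[...,0]>.25)&(P[...,0]<.75)&(P[...,1]>-.4)&(P[...,1]<.45)&(c["z_map"]>0)
    k,l,st,ce=cv2.connectedComponentsWithStats(m.astype(np.uint8))
    for i in range(1,k):
        if st[i,4]<25: continue
        q=P[l==i]; zt=np.percentile(q[:,2],95); t=q[q[:,2]>zt-.008]
        (cx,cy),(w,h),a=cv2.minAreaRect((t[:,:2]*1000).astype(np.float32))
        print(n,ce[i].round(),st[i,4],"zt %.3f"%zt,"mean",t[:,:2].mean(0).round(4),"rect",round(cx,1),round(cy,1),round(w,1),round(h,1),round(a,1))
    s=1300 
    im=ortho(c,0.014,.30,.72,-.27,.34,s); cv2.imwrite(f"pics/{n}o.png",np.clip(im*1.5,0,255).astype(np.uint8))
E
```

```text
side [ 0.00565071  0.00186717 -0.00166247] 0.0005029495655759497 0.0025386860180516314
side [281. 102.] 25 zt 0.031 mean [ 0.6246 -0.3088] rect 625.3 -310.6 2.3 84.9 24.7
side [336. 121.] 74 zt 0.032 mean [ 0.4662 -0.3124] rect 467.3 -314.9 14.9 56.0 19.9
side [259. 128.] 499 zt 0.063 mean [ 0.6145 -0.1702] rect 615.0 -172.9 51.1 49.1 70.7
side [324. 153.] 328 zt 0.063 mean [ 0.4413 -0.1754] rect 440.8 -177.5 34.0 32.5 71.8
side [234. 171.] 449 zt 0.045 mean [ 0.5942 -0.0256] rect 595.8 -26.7 45.6 51.6 13.9
side [321. 196.] 214 zt 0.036 mean [ 0.396  -0.0681] rect 396.4 -68.8 31.5 28.2 9.5
side [278. 198.] 219 zt 0.035 mean [ 0.4742 -0.0141] rect 474.8 -15.4 28.1 33.8 8.0
side [173. 278.] 3501 zt 0.017 mean [0.5595 0.2472] rect 561.4 243.9 212.7 189.9 18.1
top [ 0.00557185  0.00168131 -0.00169287] 0.0005463516212986796 0.002869409458375323
top [166. 165.] 1294 zt 0.019 mean [0.579  0.2261] rect 563.4 243.8 213.0 186.9 18.1
top [308. 146.] 330 zt 0.064 mean [ 0.6176 -0.1726] rect 618.1 -172.6 47.4 50.3 86.4
top [357. 146.] 186 zt 0.033 mean [ 0.6156 -0.3147] rect 615.9 -315.0 27.9 81.8 26.5
top [255. 155.] 278 zt 0.047 mean [ 0.5974 -0.0268] rect 596.5 -27.4 43.3 50.0 14.3
top [132. 172.] 177 zt 0.019 mean [0.5604 0.3209] rect 567.3 313.1 77.0 57.2 18.6
top [135. 196.] 82 zt 0.019 mean [0.4928 0.3127] rect 494.1 311.7 70.8 20.8 13.6
top [252. 198.] 121 zt 0.036 mean [ 0.4758 -0.0153] rect 476.4 -15.4 27.4 30.9 1.8
top [359. 199.] 33 zt 0.034 mean [ 0.4652 -0.3149] rect 464.6 -313.1 8.5 45.4 22.0
top [312. 208.] 162 zt 0.065 mean [ 0.4435 -0.1774] rect 443.6 -177.2 32.7 29.7 88.4
top [140. 209.] 25 zt 0.018 mean [0.456  0.2967] rect 455.0 295.1 18.2 18.8 54.0
top [273. 226.] 121 zt 0.034 mean [ 0.3979 -0.0685] rect 397.9 -68.9 31.8 27.6 10.2
```

View pics/topo.png

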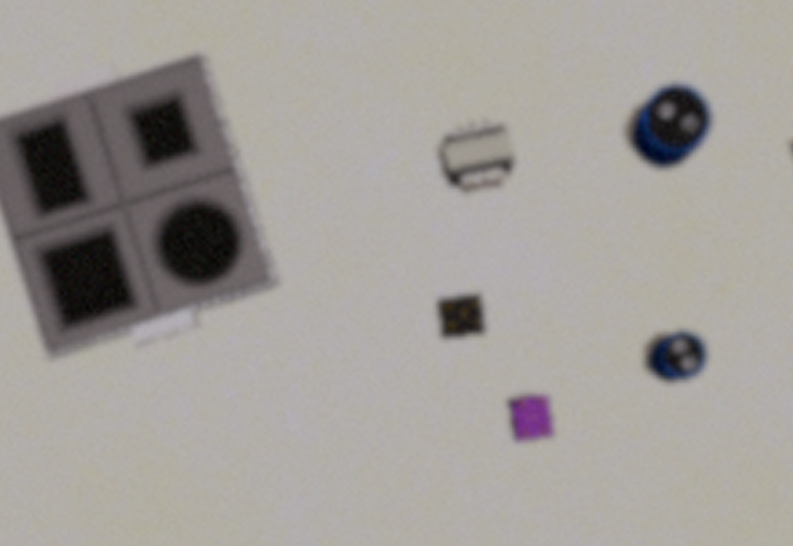

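View pics/sideo.png

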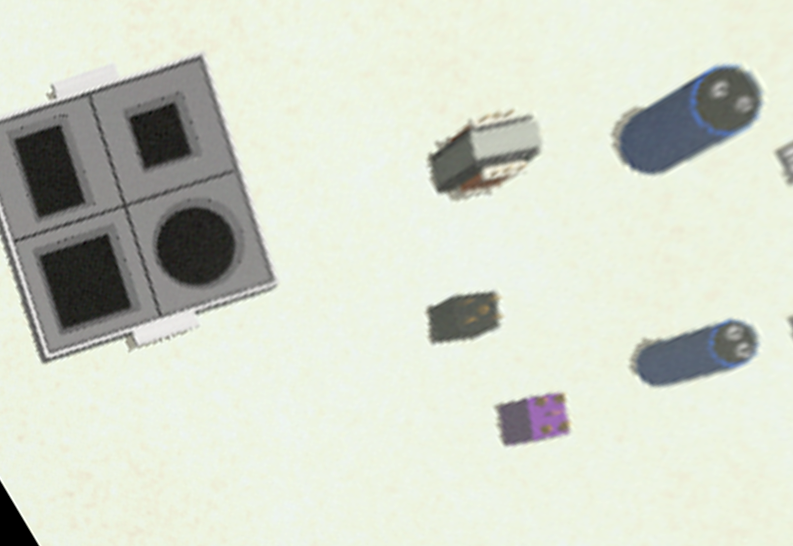

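Run:
```python
from h import *
import pickle
C={n:pickle.load(open(n+"0.pkl","rb")) for n in("side","top")}
x0,x1,y0,y1,s=.44,.69,.12,.36,2000
for n,c in C.items():
    im=ortho(c,0.006,x0,x1,y0,y1,s); g=cv2.cvtColor(im,cv2.COLOR_BGR2GRAY)
    th=cv2.threshold(g,0,255,cv2.THRESH_OTSU)[0]; 
    lo=np.percentile(g,3); hi=np.median(g); m=(cv2.GaussianBlur(g,(0,0),4)<(lo+hi)/2).astype(np.uint8)
    k,l,st,ce=cv2.connectedComponentsWithStats(m)
    cs=[]
    for i in range(1,k):
        if st[i,4]<1500: continue
        pts=np.argwhere(l==i); q=np.c_[x1*1000-(pts[:,0]+.5)/s*1000,y1*1000-(pts[:,1]+.5)/s*1000].astype(np.float32)
        print(n,q.mean(0).round(1),[np.round(v,1) for v in cv2.minAreaRect(q)], "area",st[i,4]/4)
rows=[]
for name,(x,y,z) in dict(tr=(.595,-.027,.044),cap=(.616,-.172,.060),hs=(.466,-.313,.030),rel=(.4755,-.0153,.030),lhs=(.62,-.313,.03)).items():
    a=[cv2.resize(ortho(C[n],z,x-.05,x+.05,y-.05,y+.05,1500),(280,280),interpolation=cv2.INTER_CUBIC) for n in C]
    for b in a: 
        cv2.line(b,(140,130),(140,150),(0,0,255),1);cv2.line(b,(130,140),(150,140),(0,0,255),1)
    rows.append(np.vstack([cv2.convertScaleAbs(a[0],alpha=1.1),cv2.convertScaleAbs(a[1],alpha=1.7)]))
cv2.imwrite("pics/crops.png",cv2.resize(np.hstack(rows[:4]),(800,400)))
cv2.imwrite("pics/crops2.png",rows[2])
```

```text
side [619.9 214.2] [array([619.9, 214.2]), array([44.2, 39.7]), np.float64(17.5)] area 1715.0
side [592.2 300.1] [array([592.2, 300.2]), array([65.7, 39.7]), np.float64(17.9)] area 2572.5
side [533.9 186.5] [array([534. , 186.5]), array([61.5, 61.5]), np.float64(90.0)] area 3025.75
side [506.1 272.4] [array([506.2, 272.4]), array([62.2, 58. ]), np.float64(17.9)] area 3571.5
top [620.8 216.2] [array([620.7, 216.3]), array([44.3, 40.4]), np.float64(17.4)] area 1740.25
top [592.8 302.1] [array([592.9, 302.3]), array([65.8, 40.2]), np.float64(17.7)] area 2572.5
top [534.5 188.5] [array([534.5, 188.4]), array([62. , 62.1]), np.float64(18.4)] area 3083.0
top [506.8 274.6] [array([506.7, 274.5]), array([62.5, 58.7]), np.float64(17.9)] area 3587.0
```

View pics/crops.png

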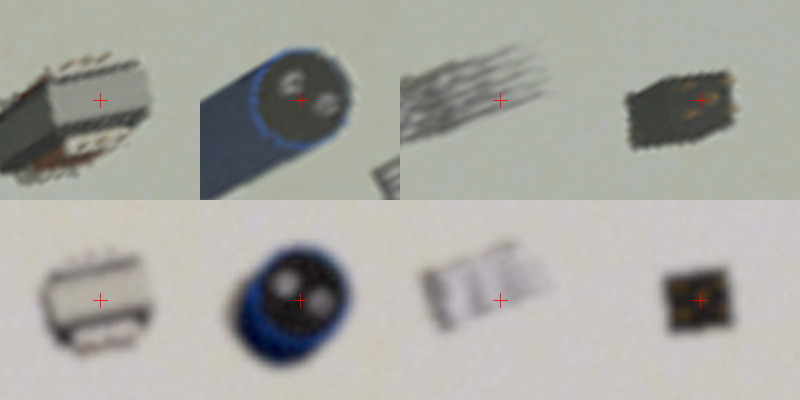

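```bash
python3 - <<'E'
from h import *
import pickle
C={n:pickle.load(open(n+"0.pkl","rb")) for n in("side","top")}
P0=dict(tr=(.5958,-.027),cap=(.616,-.1725),hs=(.466,-.313),rel=(.4755,-.0153),lhs=(.618,-.313),slim=(.442,-.177))
for k,(x,y) in P0.items():
  for n,c in C.items():
    P=cloud(c); m=(abs(P[...,0]-x)<.06)&(abs(P[...,1]-y)<.06)&(P[...,2]>.009)&(c["z_map"]>0)
    q=P[m]
    (cx,cy),(w,h),a=cv2.minAreaRect((q[:,:2]*1000).astype(np.float32))
    d=q[:,:2]-q[:,:2].mean(0); ev,V=np.linalg.eigh(d.T@d); v=V[:,1]
    print(k,n,m.sum(),"rect",np.round([cx,cy,w,h,a],1),"pca long dir",np.degrees(np.arctan2(v[1],v[0])).round(1)%180)
# colour silhouettes in top image
c=C["top"]; 
for k in("hs","lhs"):
    x,y=P0[k]; im=ortho(c,.015,x-.06,x+.06,y-.06,y+.06,4000); cv2.imwrite(f"pics/{k}_top.png",cv2.convertScaleAbs(im,alpha=2.0))
E
python3 -c "
import cv2,numpy as np
cv2.imwrite('pics/hs2.png',np.hstack([cv2.resize(cv2.imread('pics/%s_top.png'%k),(380,380)) for k in('hs','lhs')]))"
```

```text
tr side 488 rect [596.  -26.3  46.   52.4  12.9] pca long dir 93.9
tr top 286 rect [597.7 -26.8  46.3  50.3  12.8] pca long dir 105.6
cap side 528 rect [ 616.1 -172.2   49.4   52.4   49.7] pca long dir 27.400000000000006
cap top 337 rect [ 617.8 -172.3   51.1   49.3    0.8] pca long dir 138.6
hs side 138 rect [ 473.1 -311.9   27.9   58.5   20. ] pca long dir 110.4
hs top 90 rect [ 474.  -310.3   28.1   50.6   20.5] pca long dir 114.8
rel side 246 rect [474.6 -14.9  28.3  34.6   6.9] pca long dir 83.0
rel top 124 rect [475.7 -15.1  27.7  31.8   6.9] pca long dir 90.3
lhs side 110 rect [ 613.4 -315.4   27.9   86.1   24.7] pca long dir 115.7
lhs top 204 rect [ 615.7 -315.4   28.7   83.    25.8] pca long dir 116.1
slim side 355 rect [ 440.9 -177.    35.1   32.5   71.8] pca long dir 20.30000000000001
slim top 163 rect [ 442.4 -177.2   33.6   32.2   89.7] pca long dir 94.0
```

View pics/hs2.png

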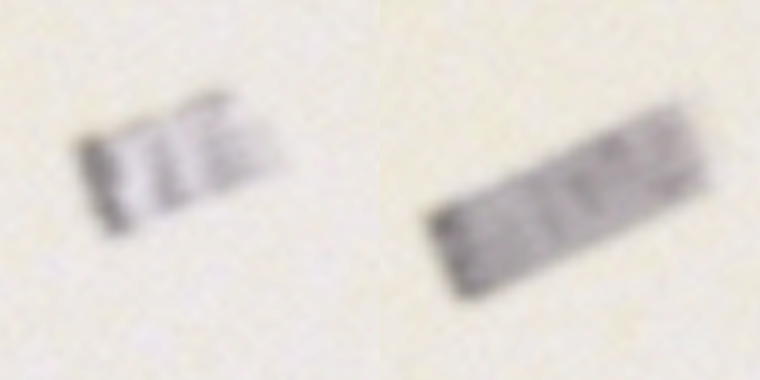

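Request:
{"name": "send_rows", "arguments": {"increments": [[1,[15,16,0],-0.5],[1,[27,29.5,0],-0.5],[1,[27,29.5,0],-0.5],[1,[27,29.5,0],-0.5],[1,[27,29.5,0],-0.5],[1,[27,29.5,0],-0.5],[1,[27,29.5,0],-0.5],[1,[27,29.5,0],-0.5],[1,[27,29.5,0],-0.5],[1,[27,29.5,0],-0.5],[1,[27,29.5,0],-0.5],[1,[27,29.5,0],0]], "force": 50}}

```text
time_s: 1.1
position: [0.4799, -0.1553, 0.231]
tcp_rot: [[0.974, 0.226, -0.0], [0.226, -0.974, 0.0], [-0.0, -0.0, -1.0]]
contact_force: [0.3, -1.4, 0.2]
width: 0.998
```

Request:
{"name": "send_rows", "arguments": {"increments": [[1,[27,29,-10],0],[1,[27,29,-20],0],[1,[25,27,-25],0],[1,[20,22,-30],0],[1,[12,15,-30],0],[1,[7,8.5,-20],0],[1,[0,0,-10],0],[1,[0,0,0],0],[1,[0,0,0],0]]}}

```text
time_s: 1.85
position: [0.5933, -0.0312, 0.09]
tcp_rot: [[0.974, 0.225, -0.0], [0.225, -0.974, -0.0], [-0.0, 0.0, -1.0]]
contact_force: [0.1, 0.0, 1.2]
width: 1.002
```

Request:
{"name": "send_rows", "arguments": {"increments": [[1,[2,2.5,-15],0],[1,[1.7,2,-25],0],[1,[0,0,-20],0],[1,[0,0,-10],0],[1,[0,0,-4],0],[0,[0,0,0],0],[0,[0,0,0],0],[0,[0,0,0],0],[0,[0,0,0],0],[0,[0,0,0],0],[0,[0,0,0],0],[0,[0,0,0],0]], "force": 60}}

```text
time_s: 2.85
position: [0.5987, -0.0263, 0.0179]
tcp_rot: [[0.974, 0.226, 0.004], [0.226, -0.974, -0.001], [0.004, 0.002, -1.0]]
contact_force: [-0.0, -0.9, 6.1]
width: 0.572
```

```bash
cat >> h.py <<'E'
def snap(tag,names=("side","top"),crop=None):
    from rig import eyes
    import pickle
    o={}
    for n in names:
        c=eyes.camera(n); pickle.dump(c,open(f"{n}_{tag}.pkl","wb")); cv2.imwrite(f"pics/{n}_{tag}.png",c["frame"]); o[n]=c
    return o
E
python3 - <<'E'
from h import *
from rig import telemetry
s=telemetry.observe(); print(s["position"],s["width"],s["contact_force"],s["joints"])
snap("1",("side",))
E
```

```text
[ 0.59868783 -0.02632217  0.01794497] 0.5719105629910244 [-0.02212495 -0.91143626  6.1032152 ] [-6.03880763e+00  2.42089933e+01  8.06547086e+01 -1.96716731e-02
  7.49021865e+01  7.09192729e+01]
```

View pics/side_1.png

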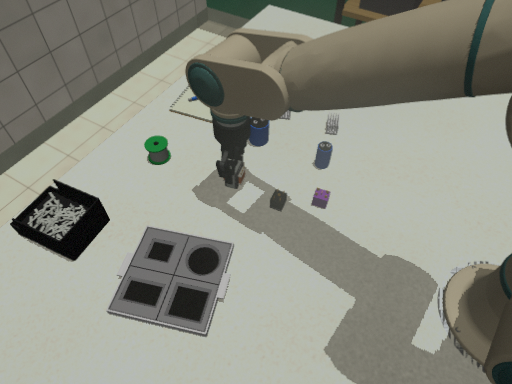

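Request:
{"name": "send_rows", "arguments": {"increments": [[0,[0,0,8],0],[0,[0,0,20],0],[0,[0,0,25],2],[0,[-3,10,17],6],[0,[-6,20,0],6.5],[0,[-8,26,0],6.5],[0,[-9,30,0],6.5],[0,[-9,30,0],6.5],[0,[-9,30,0],6.5],[0,[-9,30,0],6.5],[0,[-9,30,0],6.5],[0,[-9,30,0],6.5]]}}

```text
time_s: 3.9
position: [0.5252, 0.2113, 0.0857]
tcp_rot: [[0.286, 0.958, -0.001], [0.958, -0.286, -0.0], [-0.0, -0.0, -1.0]]
contact_force: [-0.1, -0.0, -2.9]
width: 0.573
```

Request:
{"name": "send_rows", "arguments": {"increments": [[0,[-9,26,0],6.5],[0,[-9,20,0],6.5],[0,[-6,10,0],6.5],[0,[-3,5,0],6.5],[0,[0,0,0],6],[0,[0,0,0],3],[0,[0,0,0],0]]}}

```text
time_s: 4.48
position: [0.4988, 0.2711, 0.0856]
tcp_rot: [[-0.312, 0.95, -0.001], [0.95, 0.312, -0.0], [-0.0, -0.001, -1.0]]
contact_force: [-0.4, 1.0, -3.5]
width: 0.572
```

Run:
```python
from h import *
from rig import telemetry
s=telemetry.observe(); R=s["tcp_rot"];print(s["position"],s["width"],s["contact_force"],np.degrees(np.arctan2(R[1,1],R[0,1])))
snap("2")
```

```text
[0.49878472 0.27107613 0.08559869] 0.5715204701899093 [-0.40953669  0.99398246 -3.47350126] 18.186451621412765
```

View pics/side_2.png

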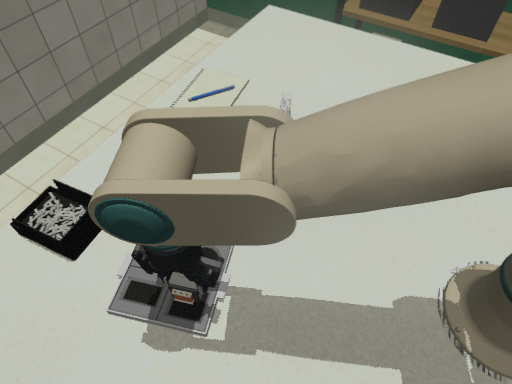

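Request:
{"name": "send_rows", "arguments": {"increments": [[0,[4,2,-5],0],[0,[3.2,2,-15],0],[0,[0,0,-15],0],[0,[0,0,-10],0],[0,[0,0,-5],0],[0,[0,0,-4],0],[0,[0,0,-3],0],[0,[0,0,-2],0],[0,[0,0,-1],0],[0,[0,0,0],0]]}}

```text
time_s: 5.42
position: [0.5066, 0.2751, 0.0259]
tcp_rot: [[-0.31, 0.951, 0.001], [0.951, 0.31, 0.0], [0.0, 0.001, -1.0]]
contact_force: [-0.5, 0.2, -3.0]
width: 0.575
```

Request:
{"name": "send_rows", "arguments": {"increments": [[0,[0,0,-0.6],0],[0,[0,0,-0.6],0],[0,[0,0,-0.6],0],[0,[0,0,0],0]]}}

```text
time_s: 5.75
position: [0.5066, 0.275, 0.024]
tcp_rot: [[-0.31, 0.951, 0.001], [0.951, 0.31, 0.0], [0.0, 0.001, -1.0]]
contact_force: [0.2, -0.5, -1.8]
width: 0.576
```

Request:
{"name": "send_rows", "arguments": {"increments": [[0,[0,0,-0.5],0],[0,[0,0,-0.5],0],[0,[0,0,0],0]]}}

```text
time_s: 6.0
position: [0.5066, 0.275, 0.0239]
tcp_rot: [[-0.31, 0.951, 0.001], [0.951, 0.31, 0.0], [-0.0, 0.001, -1.0]]
contact_force: [-4.3, -1.8, 6.0]
width: 0.573
```

Request:
{"name": "send_rows", "arguments": {"increments": [[0.7,[0,0,0],0],[0.8,[0,0,0],0],[0.8,[0,0,0],0],[0.8,[0,0,4],0],[0.8,[0,0,12],0],[0.8,[0,0,20],0],[1,[0,0,30],0],[1,[5,-15,20],0],[1,[8,-30,0],0],[1,[9.5,-38,0],0],[1,[9.5,-38,0],0],[1,[9.5,-38,0],0]]}}

```text
time_s: 7.0
position: [0.5484, 0.1146, 0.1103]
tcp_rot: [[-0.311, 0.951, 0.002], [0.951, 0.311, 0.0], [-0.0, 0.002, -1.0]]
contact_force: [0.2, -0.5, 0.1]
width: 0.995
```

Run:
```python
from h import *
snap("3")
```

```text
(no output)
```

View pics/side_3.png

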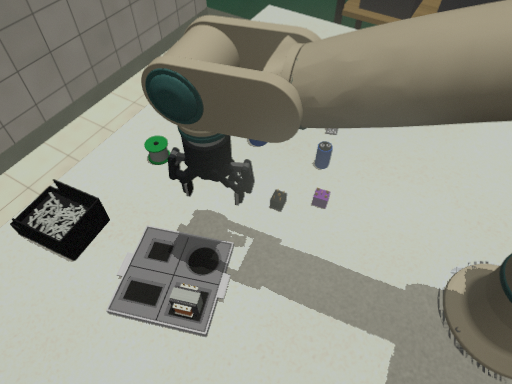

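Request:
{"name": "send_rows", "arguments": {"increments": [[1,[9,-38,0],0],[1,[9,-38,0],0],[1,[9,-38,0],0],[1,[9,-38,0],0],[1,[9,-38,0],0],[1,[9,-36,0],0],[1,[7,-28,0],0],[1,[4,-18,0],0],[1,[2,-8,0],0],[1,[0,0,0],0],[1,[0,0,0],0]]}}

```text
time_s: 8.02
position: [0.6151, -0.1629, 0.109]
tcp_rot: [[-0.31, 0.951, 0.0], [0.951, 0.31, 0.001], [0.0, 0.0, -1.0]]
contact_force: [-0.5, 0.6, -0.7]
width: 1.0
```

Request:
{"name": "send_rows", "arguments": {"increments": [[1,[1,-5,-10],0],[1,[0.9,-4.4,-20],0],[1,[0,0,-25],0],[1,[0,0,-20],0],[1,[0,0,-10],0],[1,[0,0,-4],0],[0,[0,0,0],0],[0,[0,0,0],0],[0,[0,0,0],0],[0,[0,0,0],0],[0,[0,0,0],0],[0,[0,0,0],0]], "force": 50}}

```text
time_s: 9.02
position: [0.6182, -0.1736, 0.022]
tcp_rot: [[-0.31, 0.951, 0.004], [0.951, 0.31, -0.001], [-0.002, 0.004, -1.0]]
contact_force: [1.0, 0.8, 5.5]
width: 0.584
```

Run:
```python
from h import *
from rig import telemetry
s=telemetry.observe(); print(s["position"],s["width"],s["contact_force"])
snap("4",("side",))
```

```text
[ 0.61823104 -0.1736444   0.02202213] 0.5840216525429067 [1.00811116 0.75517419 5.45786386]
```

View pics/side_4.png

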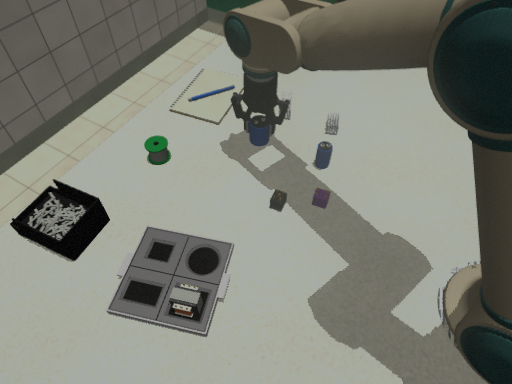

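Request:
{"name": "send_rows", "arguments": {"increments": [[0,[0,0,8],0],[0,[0,0,20],0],[0,[0,0,25],0],[0,[-3,10,22],0],[0,[-5,22,0],0],[0,[-7,32,0],0],[0,[-8.5,37,0],0],[0,[-8.5,37,0],0],[0,[-8.5,37,0],0],[0,[-8.5,37,0],0],[0,[-8.5,37,0],0],[0,[-8,34,0],0]]}}

```text
time_s: 10.07
position: [0.5501, 0.1114, 0.0947]
tcp_rot: [[-0.31, 0.951, -0.001], [0.951, 0.31, -0.0], [0.0, -0.001, -1.0]]
contact_force: [0.1, 0.7, -2.3]
width: 0.585
```

Request:
{"name": "send_rows", "arguments": {"increments": [[0,[-8,32,0],0],[0,[-5,22,0],0],[0,[-3,12,0],0],[0,[-2,6,0],0],[0,[0,0,0],0],[0,[0,0,0],0]]}}

```text
time_s: 10.57
position: [0.5336, 0.1806, 0.0947]
tcp_rot: [[-0.309, 0.951, -0.0], [0.951, 0.309, -0.001], [-0.001, -0.0, -1.0]]
contact_force: [0.1, -1.0, -2.3]
width: 0.587
```

Request:
{"name": "send_rows", "arguments": {"increments": [[0,[1,3,-8],0],[0,[0.1,2.4,-15],0],[0,[0,0,-18],0],[0,[0,0,-10],0],[0,[0,0,-6],0],[0,[0,0,-4],0],[0,[0,0,-3],0],[0,[0,0,-1],0],[0,[0,0,-0.6],0],[0,[0,0,-0.6],0],[0,[0,0,0],0]]}}

```text
time_s: 11.48
position: [0.5348, 0.1871, 0.029]
tcp_rot: [[-0.31, 0.951, 0.001], [0.951, 0.31, 0.0], [-0.0, 0.001, -1.0]]
contact_force: [0.2, -0.6, -2.5]
width: 0.585
```

Request:
{"name": "send_rows", "arguments": {"increments": [[0,[0,0,-0.5],0],[0,[0,0,-0.5],0],[0,[0,0,-0.5],0],[0,[0,0,0],0]]}}

```text
time_s: 11.82
position: [0.5347, 0.1871, 0.028]
tcp_rot: [[-0.31, 0.951, 0.001], [0.951, 0.31, 0.0], [0.0, 0.001, -1.0]]
contact_force: [-3.5, -1.1, 4.1]
width: 0.585
```

Request:
{"name": "send_rows", "arguments": {"increments": [[0.7,[0,0,0],0],[0.8,[0,0,0],0],[0.8,[0,0,0],0],[0.8,[0,0,5],0],[0.8,[0,0,15],0],[0.8,[0,0,25],0],[1,[0,0,30],0],[1,[-4,-14,15],0],[1,[-8,-28,0],-2],[1,[-10,-34,0],-3],[1,[-10,-34,0],-3],[1,[-10,-34,0],-3]]}}

```text
time_s: 12.82
position: [0.4919, 0.0418, 0.1175]
tcp_rot: [[-0.121, 0.993, 0.001], [0.993, 0.121, -0.0], [-0.0, 0.001, -1.0]]
contact_force: [0.3, 0.8, -0.4]
width: 0.998
```

Request:
{"name": "send_rows", "arguments": {"increments": [[1,[-9,-30,0],0],[1,[-6,-18,-10],0],[1,[-3,-8,-20],0],[1,[0,0,-10],0],[1,[0,0,0],0],[1,[0,0,0],0]]}}

```text
time_s: 13.32
position: [0.4744, -0.0124, 0.077]
tcp_rot: [[-0.123, 0.992, -0.001], [0.992, 0.123, 0.0], [0.0, -0.001, -1.0]]
contact_force: [0.1, -0.1, 0.5]
width: 0.997
```

Run:
```python
from h import *
from rig import telemetry
s=telemetry.observe(); R=s["tcp_rot"];print(s["position"],s["width"],s["contact_force"],np.degrees(np.arctan2(R[1,1],R[0,1])))
snap("5")
```

```text
[ 0.47444433 -0.01241239  0.07701683] 0.9965361662002908 [ 0.10685468 -0.10662218  0.51488382] 7.080952221470662
```

View pics/side_5.png

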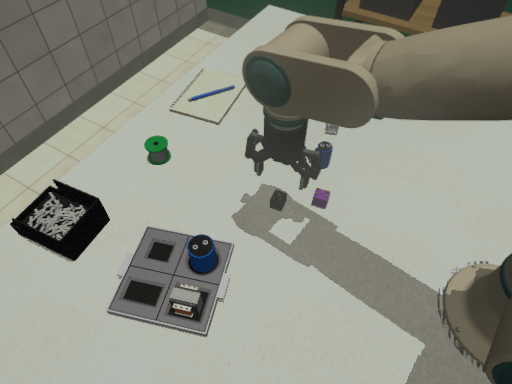

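Request:
{"name": "send_rows", "arguments": {"increments": [[0.65,[0.4,-1.5,-5],0],[0.65,[0.4,-1.2,-15],0],[0.65,[0,0,-20],0],[0.65,[0,0,-15],0],[0.65,[0,0,-8],0],[0.65,[0,0,-3],0],[0,[0,0,0],0],[0,[0,0,0],0],[0,[0,0,0],0],[0,[0,0,0],0],[0,[0,0,0],0],[0,[0,0,0],0]], "force": 30}}

```text
time_s: 14.42
position: [0.4761, -0.0157, 0.0122]
tcp_rot: [[-0.123, 0.992, 0.002], [0.992, 0.123, -0.0], [-0.0, 0.002, -1.0]]
contact_force: [0.1, 0.3, 5.3]
width: 0.32
```

Request:
{"name": "send_rows", "arguments": {"increments": [[0,[0,0,0],0],[0,[0,0,10],0],[0,[0,0,20],0],[0,[0,0,20],0]]}}

```text
time_s: 14.75
position: [0.4743, -0.0157, 0.0613]
tcp_rot: [[-0.123, 0.992, -0.002], [0.992, 0.123, 0.0], [0.0, -0.002, -1.0]]
contact_force: [0.3, 0.3, 0.4]
width: 0.319
```

Run:
```python
from h import *
from rig import telemetry
s=telemetry.observe(); R=s["tcp_rot"];print(s["position"],s["width"],s["contact_force"],np.degrees(np.arctan2(R[1,1],R[0,1])))
snap("6",("side",))
```

```text
[ 0.47434803 -0.01565667  0.06131491] 0.31868665242326477 [0.3342881  0.33258528 0.44576099] 7.0501207961556815
```

View pics/side_6.png

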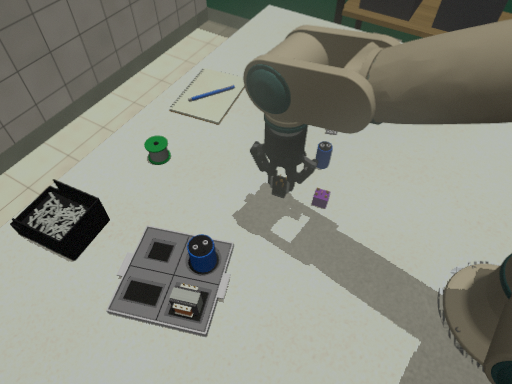

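Request:
{"name": "send_rows", "arguments": {"increments": [[0,[5,8,20],-3],[0,[8,13,25],-6],[0,[12,19,20],-6.5],[0,[16,25,5],-6.5],[0,[18,28.5,0],-6.5],[0,[18,28.5,0],-6.5],[0,[18,28.5,0],-6.5],[0,[18,28.5,0],-6.5],[0,[15,24,0],-6.5],[0,[10,15,0],-6.5],[0,[5,8,0],-6.5],[0,[3,5,0],-6.5]]}}

```text
time_s: 15.8
position: [0.6213, 0.2166, 0.1305]
tcp_rot: [[0.922, 0.388, -0.001], [0.388, -0.922, -0.0], [-0.001, -0.0, -1.0]]
contact_force: [-1.7, 0.3, 0.3]
width: 0.323
```

Request:
{"name": "send_rows", "arguments": {"increments": [[0,[0,0,0],-5.5],[0,[0,0,0],0],[0,[0,0,0],0]]}}

```text
time_s: 16.05
position: [0.6211, 0.2152, 0.1309]
tcp_rot: [[0.953, 0.304, -0.001], [0.304, -0.953, -0.0], [-0.001, 0.0, -1.0]]
contact_force: [0.1, 0.1, -0.2]
width: 0.32
```

Run:
```python
from h import *
from rig import telemetry
s=telemetry.observe(); R=s["tcp_rot"];print(s["position"],s["width"],s["contact_force"],np.degrees(np.arctan2(R[1,1],R[0,1])))
snap("7")
```

```text
[0.62105124 0.21518266 0.13087971] 0.320092735994906 [ 0.11716489  0.13364237 -0.24856624] -72.27838347056192
```

View pics/side_7.png

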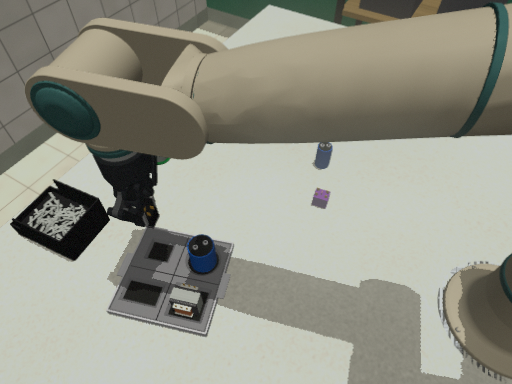

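Request:
{"name": "send_rows", "arguments": {"increments": [[0,[-0.6,0,-15],0],[0,[0,0,-25],0],[0,[0,0,-25],0],[0,[0,0,-20],0],[0,[0,0,-12],0],[0,[0,0,-6],0],[0,[0,0,-4],0],[0,[0,0,-2],0],[0,[0,0,-1],0],[0,[0,0,-0.6],0],[0,[0,0,0],0]]}}

```text
time_s: 17.07
position: [0.6211, 0.2155, 0.0214]
tcp_rot: [[0.953, 0.302, 0.002], [0.302, -0.953, 0.0], [0.002, 0.0, -1.0]]
contact_force: [-0.5, -1.1, 0.3]
width: 0.319
```

Request:
{"name": "send_rows", "arguments": {"increments": [[0,[0,0,-1],0],[0,[0,0,-0.7],0],[0,[0,0,-0.5],0],[0,[0,0,-0.5],0],[0,[0,0,-0.4],0],[0,[0,0,0],0]]}}

```text
time_s: 17.57
position: [0.6208, 0.2153, 0.0183]
tcp_rot: [[0.953, 0.302, 0.0], [0.302, -0.953, -0.0], [0.0, 0.0, -1.0]]
contact_force: [-3.6, -1.0, 4.5]
width: 0.323
```

Request:
{"name": "send_rows", "arguments": {"increments": [[0.45,[0,0,0],0],[0.5,[0,0,0],0],[0.5,[0,0,0],0],[0.5,[0,0,4],0],[0.5,[0,0,12],0],[0.5,[0,0,25],0],[0.5,[0,0,35],0],[0.6,[0,0,30],0],[0.65,[-4,-14,15],3],[0.65,[-8,-26,0],6],[0.65,[-10,-36,0],6.5],[0.65,[-10,-36,0],6.5]]}}

```text
time_s: 18.57
position: [0.5884, 0.1027, 0.14]
tcp_rot: [[0.766, 0.642, 0.002], [0.642, -0.766, 0.0], [0.002, 0.001, -1.0]]
contact_force: [0.9, -0.8, -0.9]
width: 0.653
```

Run:
```python
from h import *
snap("8",("side",))
```

```text
(no output)
```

View pics/side_8.png

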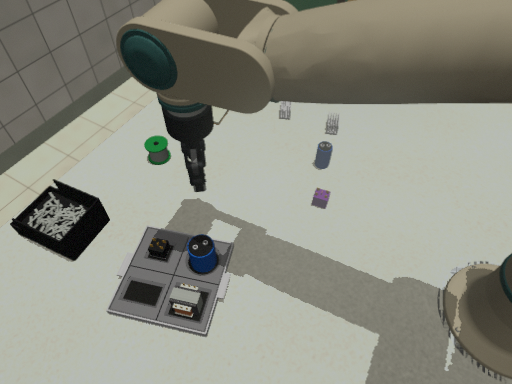

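Request:
{"name": "send_rows", "arguments": {"increments": [[0.65,[-10,-36,0],6.5],[0.65,[-10,-36,0],6.5],[0.65,[-10,-36,0],6.5],[0.65,[-10,-36,0],6.5],[0.65,[-10,-36,0],6.5],[0.65,[-10,-36,0],6.5],[0.65,[-10,-36,0],6.5],[0.65,[-10,-36,0],6.5],[0.65,[-10,-36,0],6.5],[0.65,[-10,-36,0],6.5],[0.65,[-7,-26,0],5],[0.65,[-4,-14,0],0]]}}

```text
time_s: 19.62
position: [0.4767, -0.2997, 0.1396]
tcp_rot: [[-0.335, 0.942, 0.001], [0.942, 0.335, -0.001], [-0.002, 0.001, -1.0]]
contact_force: [-0.1, 0.2, -0.0]
width: 0.653
```

Request:
{"name": "send_rows", "arguments": {"increments": [[0.65,[-2,-6,0],0],[0.65,[0,0,0],0],[0.65,[0,0,0],0]]}}

```text
time_s: 19.87
position: [0.4761, -0.3018, 0.1386]
tcp_rot: [[-0.334, 0.943, 0.0], [0.943, 0.334, 0.0], [0.0, 0.001, -1.0]]
contact_force: [0.0, 1.0, -0.0]
width: 0.648
```

Run:
```python
from h import *
from rig import telemetry
s=telemetry.observe(); R=s["tcp_rot"];print(s["position"],s["width"],np.degrees(np.arctan2(R[1,1],R[0,1])))
snap("9")
```

```text
[ 0.47612574 -0.3017578   0.13859182] 0.648214644282147 19.49306557973791
```

View pics/side_9.png

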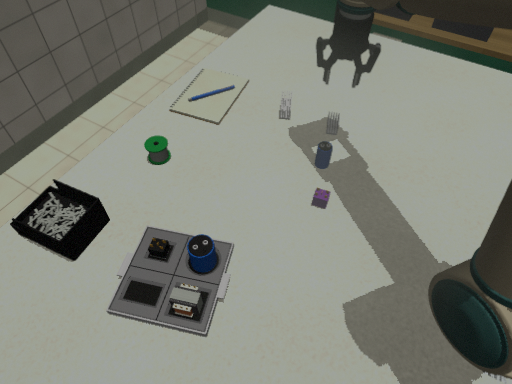

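Request:
{"name": "send_rows", "arguments": {"increments": [[0.65,[-1.6,-5,-15],0.7],[0.65,[-1,-4.2,-28],0],[0.65,[0,0,-30],0],[0.65,[0,0,-25],0],[0.65,[0,0,-17],0],[0.65,[0,0,-8],0],[0.65,[0,0,-3],0],[0.65,[0,0,0],0]]}}

```text
time_s: 20.63
position: [0.4735, -0.3113, 0.0125]
tcp_rot: [[-0.347, 0.938, 0.0], [0.938, 0.347, 0.0], [0.0, 0.0, -1.0]]
contact_force: [1.0, 0.7, 0.1]
width: 0.65
```

Request:
{"name": "send_rows", "arguments": {"increments": [[0,[0,0,0],0],[0,[0,0,0],0],[0,[0,0,0],0],[0,[0,0,0],0],[0,[0,0,0],0],[0,[0,0,0],0],[0,[0,0,0],0]]}}

```text
time_s: 21.22
position: [0.4741, -0.3125, 0.0141]
tcp_rot: [[-0.346, 0.938, 0.003], [0.938, 0.346, -0.002], [-0.003, 0.002, -1.0]]
contact_force: [-0.1, 1.7, 7.0]
width: 0.318
```

Run:
```python
from h import *
c=snap("10")
im=[cv2.resize(c[n]["frame"][a:b,d:e],(400,400),interpolation=cv2.INTER_CUBIC) for n,a,b,d,e in(("side",80,160,290,370),("top",160,240,320,400))]
cv2.imwrite("pics/c10.png",np.hstack(im))
```

```text
(no output)
```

View pics/c10.png

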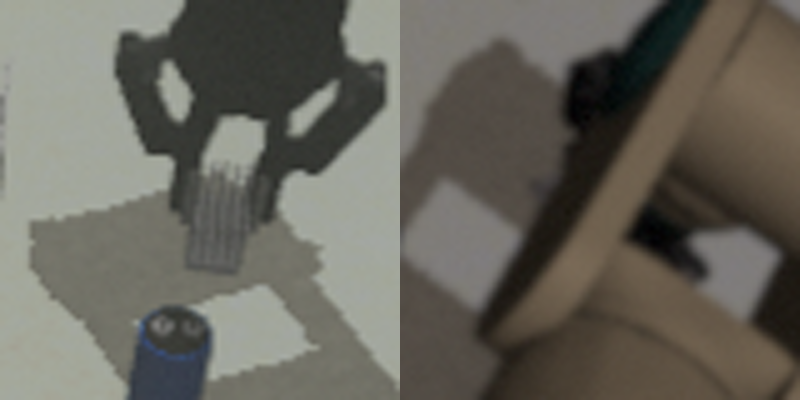

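Request:
{"name": "send_rows", "arguments": {"increments": [[0,[0,0,8],0],[0,[0,0,20],0],[0,[0,0,30],0],[0,[0,0,35],0],[0,[3,12,25],0],[0,[5,24,0],3],[0,[7,36,0],6],[0,[7.5,39,0],6],[0,[7.5,39,0],6],[0,[7.5,39,0],6],[0,[7.5,39,0],6],[0,[7.5,39,0],6]]}}

```text
time_s: 22.32
position: [0.5254, -0.0431, 0.1309]
tcp_rot: [[-0.862, 0.507, 0.0], [0.507, 0.862, -0.0], [-0.0, 0.0, -1.0]]
contact_force: [0.2, 0.2, -1.1]
width: 0.32
```

Request:
{"name": "send_rows", "arguments": {"increments": [[0,[7.5,39,0],6],[0,[7.5,39,0],6],[0,[7.5,39,0],6],[0,[7.5,39,0],6],[0,[7.5,39,0],6],[0,[7.5,39,0],6],[0,[7.5,39,0],6],[0,[7,36,0],6.5],[0,[5,24,0],0],[0,[3,14,0],0],[0,[1,7,0],0],[0,[0,0,0],0]]}}

```text
time_s: 23.32
position: [0.5937, 0.3101, 0.1302]
tcp_rot: [[-0.952, -0.306, -0.001], [-0.306, 0.952, -0.0], [0.001, 0.0, -1.0]]
contact_force: [0.1, -0.4, -1.8]
width: 0.319
```

Run:
```python
from h import *
from rig import telemetry
s=telemetry.observe(); R=s["tcp_rot"];print(s["position"],s["width"],s["contact_force"],np.degrees(np.arctan2(R[1,1],R[0,1])))
c=snap("11")["side"]
cv2.imwrite("pics/c11.png",cv2.resize(c["frame"][180:340,20:240],(770,560),interpolation=cv2.INTER_CUBIC))
```

```text
[0.59371895 0.31012421 0.13015978] 0.3186464994624964 [ 0.07014527 -0.42299356 -1.79556177] 107.83280934540839
```

View pics/c11.png

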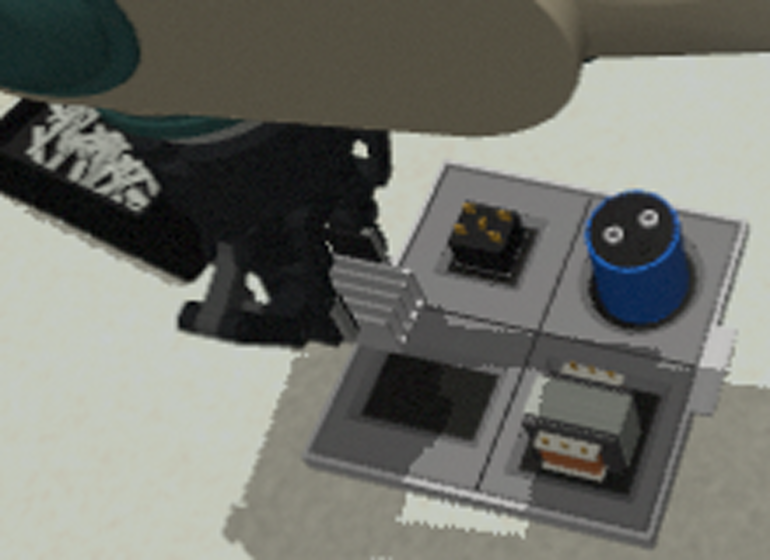

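Run:
```python
from h import *
import pickle
c=pickle.load(open("side_11.pkl","rb")); P=cloud(c)
t=np.radians(17.8); ex=np.array([np.cos(t),np.sin(t)]); ey=np.array([-ex[1],ex[0]])
tcp=np.array([.5937,.3101])
m=np.zeros(P.shape[:2],bool); m[250:282,112:144]=1
m&=(P[...,2]>.11)&(P[...,2]<.16); q=P[m]
d=q[:,:2]-tcp; a=d@ex*1000; b=d@ey*1000
for lo in range(-40,0,4):
    k=(a>lo)&(a<=lo+4); print(lo,k.sum(), (b[k].min().round(1),b[k].max().round(1),q[k,2].min().round(3),q[k,2].max().round(3)) if k.any() else "")
```

```text
-40 0 
-36 0 
-32 61 (np.float64(-12.8), np.float64(14.4), np.float64(0.116), np.float64(0.147))
-28 116 (np.float64(-13.3), np.float64(15.2), np.float64(0.115), np.float64(0.148))
-24 64 (np.float64(-13.1), np.float64(15.3), np.float64(0.115), np.float64(0.147))
-20 57 (np.float64(-12.8), np.float64(15.4), np.float64(0.118), np.float64(0.148))
-16 111 (np.float64(-19.8), np.float64(21.5), np.float64(0.12), np.float64(0.16))
-12 95 (np.float64(-25.9), np.float64(28.5), np.float64(0.117), np.float64(0.159))
-8 57 (np.float64(-14.0), np.float64(28.1), np.float64(0.117), np.float64(0.159))
-4 38 (np.float64(-13.5), np.float64(1.8), np.float64(0.135), np.float64(0.159))
```

Request:
{"name": "send_rows", "arguments": {"increments": [[0,[0.8,-4.8,-10],0],[0,[0,-4,-20],0],[0,[0,0,-25],0],[0,[0,0,-22],0],[0,[0,0,-14],0],[0,[0,0,-7],0],[0,[0,0,-4],0],[0,[0,0,-3],0],[0,[0,0,-1.5],0],[0,[0,0,-1],0],[0,[0,0,-0.6],0],[0,[0,0,0],0]]}}

```text
time_s: 24.42
position: [0.5952, 0.3005, 0.0229]
tcp_rot: [[-0.952, -0.305, 0.001], [-0.305, 0.952, 0.0], [-0.001, 0.0, -1.0]]
contact_force: [0.4, 0.5, -1.4]
width: 0.317
```

Request:
{"name": "send_rows", "arguments": {"increments": [[0,[0,0,-0.8],0],[0,[0,0,-0.6],0],[0,[0,0,-0.6],0],[0,[0,0,-0.5],0],[0,[0,0,-0.4],0],[0,[0,0,0],0]]}}

```text
time_s: 24.92
position: [0.5949, 0.3003, 0.0202]
tcp_rot: [[-0.952, -0.305, 0.0], [-0.305, 0.952, 0.0], [-0.0, 0.0, -1.0]]
contact_force: [-2.0, -1.2, 4.9]
width: 0.323
```

Request:
{"name": "send_rows", "arguments": {"increments": [[0.42,[0,0,0],0],[0.48,[0,0,0],0],[0.48,[0,0,0],0],[0.48,[0,0,3],0],[0.48,[0,0,10],0],[0.48,[0,0,20],0],[0.48,[0,0,30],0],[0.48,[0,0,35],0],[0.48,[-6,-20,30],0],[0.48,[-9,-32,10],0],[0.48,[-9,-36,0],0],[0.48,[-9,-38,0],0]]}}

```text
time_s: 25.92
position: [0.5619, 0.1737, 0.1598]
tcp_rot: [[-0.952, -0.306, 0.004], [-0.306, 0.952, 0.001], [-0.004, -0.0, -1.0]]
contact_force: [1.1, -0.9, 0.4]
width: 0.483
```

Request:
{"name": "send_rows", "arguments": {"increments": [[0.48,[-9,-38,0],0],[0.48,[-9,-38,0],0],[0.48,[-9,-38,0],0],[0.48,[-9,-38,0],0],[0.48,[-9,-38,0],0],[0.48,[-9,-38,0],0],[0.48,[-9,-30,0],0],[0.48,[-5,-15,0],0],[0.48,[0,0,0],0],[0.48,[0,0,0],0]]}}

```text
time_s: 26.75
position: [0.4939, -0.0992, 0.1582]
tcp_rot: [[-0.953, -0.303, 0.001], [-0.303, 0.953, 0.0], [-0.001, -0.0, -1.0]]
contact_force: [0.7, -0.1, 0.5]
width: 0.48
```

Run:
```python
from h import *
C=snap("12")
t=np.radians(17.8); ex=np.array([np.cos(t),np.sin(t)]); ey=np.array([-ex[1],ex[0]])
N=dict(relay=(620.3,215.2,35),hs=(592.5,301.2,35),cap=(534.2,187.5,35),tr=(506.5,273.5,35))
for n,c in C.items():
    P=cloud(c)*1000
    for k,(x,y,h) in N.items():
        d=P[...,:2]-[x,y]; m=(abs(d@ex)<h)&(abs(d@ey)<h)&(P[...,2]>22)&(c["z_map"]>0)
        q=P[m]; 
        if len(q)<5: print(n,k,"few"); continue
        top=np.percentile(q[:,2],[60,98]); 
        (cx,cy),(w,hh),a=cv2.minAreaRect(q[:,:2].astype(np.float32))
        print(n,k,m.sum(),"z",top.round(1),"rect",np.round([cx-x,cy-y,w,hh,a],1))
    for k,(x,y) in dict(slim=(442,-177),lhs=(616,-315)).items():
        m=(abs(P[...,0]-x)<60)&(abs(P[...,1]-y)<60)&(P[...,2]>9)&(c["z_map"]>0); q=P[m]
        if len(q): print(n,k,m.sum(),np.percentile(q[:,2],98).round(1),np.round(cv2.minAreaRect(q[:,:2].astype(np.float32))[0],1))
cv2.imwrite("pics/c12.png",cv2.resize(C["side"]["frame"][180:340,60:280],(770,560),interpolation=cv2.INTER_CUBIC))
```

```text
side relay 279 z [36.3 43.6] rect [-2.7  0.2 33.3 29.3 17.8]
side hs 526 z [34.4 37.7] rect [ 0.4 -0.4 55.5 29.  17.6]
side cap 796 z [66.6 70.4] rect [-2.8 -0.2 50.  51.1 11.8]
side tr 775 z [49.1 52. ] rect [-2.6  1.9 50.8 46.8 16.8]
side slim 369 198.9 [ 457.5 -151.7]
side lhs 63 32.0 [ 613.1 -314.2]
top relay 130 z [36.3 43.2] rect [-0.5  0.6 34.3 28.2 16.4]
top hs 166 z [35.  40.1] rect [ 2.1  0.6 55.5 28.6 18.4]
top cap 329 z [67.1 71.3] rect [-1.8 -0.9 49.2 49.1 89.4]
top tr 308 z [48.9 53.4] rect [-1.5  3.1 50.5 46.5 12.9]
top slim 1625 486.5 [ 442.5 -152.8]
top lhs 184 34.2 [ 616.4 -317.1]
```

View pics/c12.png

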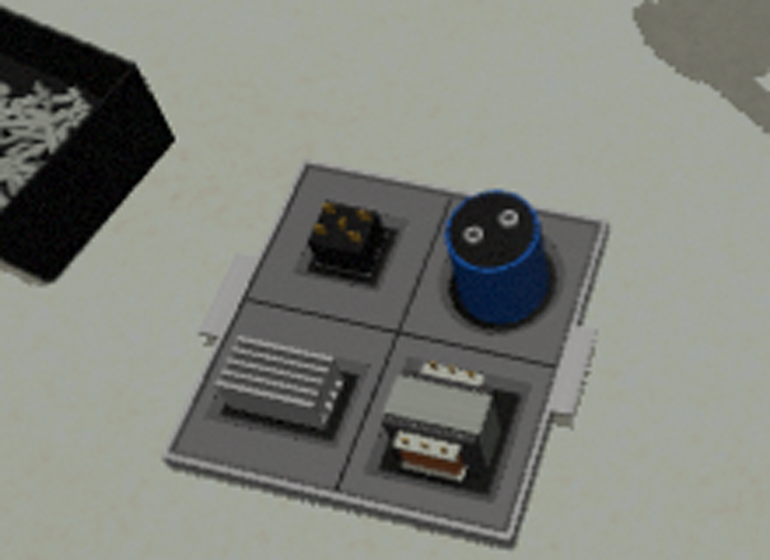

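View pics/side_12.png

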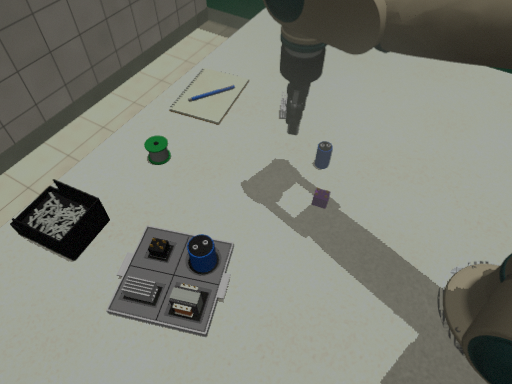

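```bash
python3 -c "
from rig import r
print(r.hand_in())"
```

```text
the job is handed in; nothing more can be done
None
```

The transformer, large capacitor, relay and short heat sink are all in their nests. I lowered each one until the wrist force showed floor contact, then released it. The job was handed in at about 27 s of the 106 s allowed.

- **Seating:** in the last pictures each part's measured centre was within about 3.5 mm of its nest centre. Top heights matched parts standing on the pocket floor to within about 4 mm (most within 1–2 mm); floor contact itself comes from the force readings.
- **Upright and clear:** all four looked upright. The gripper was clear, at about 158 mm height.
- **Long heat sink:** it measured within about 3 mm of where it started.
- **Slim capacitor:** in the final check the arm was inside its measuring window, so that number is unusable. The side picture shows it standing at the same pixel as before.
- **Camera disagreement:** the two cameras differ by about 2 mm, mainly in y. I averaged them to get the nest positions.

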